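# Roll the label roll to the pick-up pointers and call the printer

## Task

With your fingertips, roll the white label roll along its loading lane until it lies centred between the two red pointers, where the printer's spindle picks it up, and let it come to rest there. It must turn as it goes, not skid, and must not be picked up. Only then press the green call button right down and take your hand away, leaving the roll at the pointers and the things around undisturbed.

Things in the scene. Friction and masses are not known exactly. Their poses are not given: they have to be found in the camera images.
- label_roll: white label roll, a cylinder 60 mm across and 90 mm long lying with its axis across the lane, about 0.25 kg, rolling freely. Origin in its centre, 38 mm above the bench, its top 68 mm above the bench. Its y axis is the roll's own axis; x and z turn as it rolls. It stays put when fingertips on its top stop and lift off; let go at 0.05 m/s it coasts about 3 mm, at 0.1 m/s 13 mm.
- label_roll_centre (a point): the same centre of the label roll. Fingertips grip the roll's surface well: resting lightly on its top (denting it under 1 mm) and moving along the lane they turn it, and its centre goes half as far as they do, so it takes several strokes of some 20 to 50 mm of roll travel. A finger that shoves it from behind binds on it, and it stops turning and skids.
- lane: fixed aluminium loading lane, 310 mm long (its x axis), 150 mm wide (its y axis), with a level grey floor 8 mm above the bench. Two blue side rails 96 mm apart inside and black stops at both ends, rising 11 to 13 mm above the floor, keep the roll in. The roll's centre travels along the lane's x axis. Origin on the bench under the lane's centre. Position and heading vary.
- pointers: pair of fixed red pointers, one on each side of the lane outside the rails, 42 mm above the bench, with a thin red stripe across the lane floor between them. Origin on the lane's centre line at bench height, midway between the pointers; x axis along the lane, y axis from pointer to pointer. They stand 100 to 210 mm along the lane from the roll at the start, on either side of it.
- call_button_top (a point): centre of the top of the green push button, 28 mm across, on a fixed grey box (62 x 62 x 28 mm, yellow plate) standing beyond the lane, seen from the robot. About 53 mm above the bench; pressed straight down.
- call_button (a joint): how far the button is pressed: 0 out, 0.006 m right down (about 5 N, springs back). It counts as pressed from 0.004 m.
- red_cup: black round plastic cup full of red LEDs, 96 mm across, 72 mm tall; origin under its centre. To be left alone.
- bottle: white dropper bottle with a red cap, 55 mm across, 122 mm tall; origin under its centre. To be left alone.
- case: small blue-grey case with a lid, 70 x 90 x 29 mm; origin under its centre. To be left alone.
- spool: small spool of solder wire with black flanges, standing upright, about 59 x 72 x 41 mm; origin under it. To be left alone.
- tape: roll of blue tape lying flat, 100 mm across, 19 mm tall; origin under its centre. To be left alone.
- marker: felt marker with a blue cap, 12 x 130 x 13 mm, lying; origin under its centre. To be left alone.
- tweezers: tweezers, 12 x 126 x 9 mm, lying; origin under their centre. To be left alone.

How it is judged:
On the way, in this order (a step that is already met when the one before it is completed fails the run):
1. the label roll lies still between the pointers, not touched (x of label_roll in the frame of pointers between -0.012 and 0.012 m and linear speed of label_roll below 0.01 m/s and contact force between each of the arm, the fingers and label_roll below 0.05 N), for 0.2 s.
2. the call button is pressed right down (value of joint call_button above 0.004 m), for 0.05 s.
At the end, for the whole second after the job is handed in: The label roll lies at rest on the lane floor with its centre within 12 mm of the line between the pointers (measured along the lane), and the button has sprung back out (x of label_roll in the frame of pointers between -0.012 and 0.012 m and linear speed of label_roll below 0.01 m/s and z of label_roll in the frame of lane between 0.034 and 0.042 m and value of joint call_button below 0.002 m); the robot touches nothing.
It fails at once if the roll is pushed with the arm or the gripper's body instead of the fingers (contact force between the arm and label_roll above 2 N).
It fails at once if the label roll is lifted off the lane floor (more than 7 mm) (z of label_roll in the frame of lane above 0.045 m).
It fails at once if the label roll skids instead of rolling (it has turned at least 0.5 rad less than its travel asks) ((distance of label_roll from where it was at the start of the episode between 0.04 and 0.052 m and angle between label_roll's own z axis and vertical below 0.8 rad) or (distance of label_roll from where it was at the start of the episode between 0.085 and 0.1 m and angle between label_roll's own z axis and vertical below 2.2 rad)).
It fails at once if the button is pressed while the roll is not at the pointers (value of joint call_button above 0.003 m and not (x of label_roll in the frame of pointers between -0.012 and 0.012 m)).
It fails at once if a bystander is displaced by more than 25 mm or tipped over (distance of any of red_cup, bottle, case, spool, tape, marker, tweezers from where it was at the start of the episode above 0.025 m or angle between any of bottle, red_cup, spool's own z axis and vertical above 0.5 rad).
It also fails if it takes over 67 s, if anything falls off the work surface, if the arm or the gripper's body presses on something with over 40 N, if the wrist force passes 120 N, or if a joint passes its speed limit or range.

## Robot

A 7-joint arm with a two-finger parallel gripper is mounted at the origin on the work surface; the furniture and walls round the work are solid. World frame = base frame: x ahead of the robot, y to its left, z up, the work surface at z = 0. Lengths are in m, angles in rad, forces in N, time in s.
With the tool pointing down it reaches from about 0.4 to 0.875 m from the base axis. Payload 19.3 kg.
Tool frame: the origin (TCP) lies midway between the tips of the shut fingers; the grasp point (between the pads) lies 19 mm behind it (grip_point_offset is the z of the grasp point in the tool frame, in m); z points along the fingers, y is the direction in which the jaws open and shut (so a half turn about z gives the same grasp; the last joint's range is limited). The gripper opens to 85 mm and grips with 20 to 120 N. Pads are 22 mm wide; open, the fingers measure 114 mm over their backs; the gripper's body (76 mm by 85 mm) begins 54 mm behind the grasp point. The pads swing forward as they close: fully open they stand 13 mm farther back than shut.
Start: joints at [1.257, 0.521, -0.036, 1.599, 0.021, 1.021, -0.113], TCP at [0.151, -0.607, 0.199] pointing down, gripper open.
Joint ranges: [-2.91, 2.91], [-0.3, 2.13], [-1.5, 1.42], [0.17, 2.43], [-1.26, 4.41], [0.16, 1.93], [-2.52, 2.52]. Speed limits (rad/s): [1.89, 1.89, 2.39, 2.39, 3.01, 3.01, 3.01].

## Interface

Orientations are given as a unit quaternion [w, x, y, z].
In Python, from bench import observe, read_camera, calibration, finish_job, look_for, grip_point_offset gives the robot as it stands.
- The arm moves only by the tool servo_tool, never from a script. Its argument "motion" is a list of rows, each a list of 7 numbers: the shift along the world's x, y, z in cm, then the turn, a rotation vector about the world's x, y, z in rad, then the gripper's target within -1 to 1 (fully open at 1, half-way at 0, shut at -1). A call has 1 to 12 rows; each row is the pose to reach, as a shift and turn from the pose measured when the call began; what a row does not reach only later rows make up. A row lasts 1/8 s, in which the tool goes at most 62.5 mm and 10.7 degrees, less where a joint would pass 70% of its speed; a pose out of reach is approached as far as the arm can. A call with a gripper value outside its range is refused whole. The fingers move at their own pace and stop on an object; the grip force is fixed at half the most. Time passes only in rows, so rows that repeat a pose let the fingers close. It gives the time, the measured TCP pose, the force and the opening at its end, in the units of the state.
- observe(): the state, without advancing time (a new reading comes with each control period).
- read_camera(name): name is "scene" or "top" or "wrist"; returns (picture, depth): 384x512x3 uint8, blue, green, red; 384x512 float32, m along the optical axis (not along the pixel's ray), 0 where there is no reading.
- calibration(name): a dict with "vfov" (degrees; the focal length in pixels is half the picture's height over the tangent of half this angle, whatever the lens; pixels are square), "cx", "cy" (the principal point, pixels), "dist" ([k1, k2, p1, p2, k3] as OpenCV has them; the pictures are not rectified), "origin" and "attitude" of the camera in the world. Camera axes: x right, y up, looking along -z (the intrinsics and any distortion apply to the point x, -y, -z); pixel columns grow to the right and rows downward; lengths in m; the calibration is good to about 2 mm. A picture is of the moment at which its call begins: read the wrist's pose just before it. calibration takes no time and is no camera call; for the wrist camera it gives the pose at the moment of the call.
- finish_job(): hands the job in, once; it reports no verdict.
Trained networks look in the newest picture that a camera, given by its name, has taken for a name from the list of things; names that differ only in an ending like _2 or _b are one class to them, and where a whole thing is asked for, a point or a joint stands for the part that bears it (a point fixed in the world has none). Each returns a list of dicts, best first, with "p" (0 to 1); they miss things now and then, are a little off and sometimes report something else, mostly with a low value. They report only what shows in the picture. A call takes as long as a camera call.
- look_for(thing, camera): "location" ([column, row] in pixels, amid what is visible of it).
The state is a dict: "clock": time; "joint_positions": joint angles; "qd": joint speeds; "effort": joint torques, N m; "eef_pos": TCP position; "ee_rot": TCP orientation; "wrist_force": force on the tool from outside, world axes, zero at the start; "ft_torque": the same for the moment, N m; "width": finger opening in m.
Only numpy, scipy, OpenCV 4.12 (cv2) and the standard library are available. Lean on these libraries where they do the work, as an engineer would, in place of code of your own. Each camera call takes 0.05 s, during which the arm holds its last target.

## Working session

There is one attempt and no reset: what is moved stays moved. The work goes in short steps, Python scripts to look and compute and a tool call to move; the robot and the scene stay as the last step left them, time stands still between calls to the robot, and variables do not carry over. Pictures are saved under pics/ and viewed, and the job is handed in when it is done.

Besides the shell and the picture viewer there is one more tool, called as name(argument=value, ...) on one line, values as JSON. servo_tool: Moves the arm, as the interface text tells. Its arguments: {"type":"object","properties":{"motion":{"type":"array","items":{"type":"array","items":{"type":"number"}}}},"required":["motion"]}

```bash
mkdir -p pics; ls; cat > h.py <<'E'
import numpy as np, cv2
from bench import *
from scipy.spatial.transform import Rotation as R
def K(c):
    f=192/np.tan(np.radians(c['vfov']/2)); return np.array([[f,0,c['cx']],[0,f,c['cy']],[0,0,1.]])
def att(c):
    a=np.array(c['attitude'],float)
    return a if a.shape==(3,3) else R.from_quat(a[[1,2,3,0]]).as_matrix()
def ray(c,px):
    u=cv2.undistortPoints(np.array(px,float).reshape(-1,1,2),K(c),np.array(c['dist'],float)).reshape(-1,2)
    return np.c_[u[:,0],-u[:,1],-np.ones(len(u))]@att(c).T
def atz(c,px,z):
    d=ray(c,px);o=np.array(c['origin']);return o+d*((z-o[2])/d[:,2])[:,None]
def atd(c,px,depth):
    px=np.array(px).reshape(-1,2); dd=np.array([depth[int(r),int(k)] for k,r in px])
    return np.array(c['origin'])+ray(c,px)*dd[:,None]
E
python3 - <<'E'
from h import *
for n in ['scene','top','wrist']:
    c=calibration(n); p,d=read_camera(n); cv2.imwrite(f'pics/{n}0.png',p); np.save(f'pics/{n}0d.npy',d); print(n,c)
    for t in ['label_roll','pointers','call_button_top','lane','red_cup','bottle']:
        try:
            r=look_for(t,n)
            for x in r[:2]: print(t,x, atd(c,x['location'],d).round(3))
        except Exception as e: print(t,e)
print(observe(),grip_point_offset)
E
```

```text
pics
scene {'vfov': 55.08757187721997, 'cx': 252.49318096903693, 'cy': 193.57488434580944, 'dist': array([-0.08824103,  0.        ,  0.        ,  0.        ,  0.        ]), 'origin': array([0.21215183, 0.60962556, 0.79467198]), 'attitude': array([-0.26049481, -0.09943481,  0.37313555,  0.88488701])}
label_roll {'location': [291.2, 206.6], 'p': 0.58} [[ 0.482 -0.039  0.064]]
pointers {'location': [216.9, 197.9], 'p': 0.37} [[0.679 0.036 0.052]]
call_button_top {'location': [216.8, 203.7], 'p': 0.52} [[0.666 0.055 0.052]]
lane {'location': [304.3, 221.6], 'p': 0.65} [[ 0.439 -0.044  0.024]]
red_cup {'location': [212.1, 289.3], 'p': 0.82} [[0.512 0.282 0.057]]
bottle {'location': [339.7, 202.0], 'p': 0.68} [[ 0.383 -0.159  0.036]]
bottle {'location': [204.7, 178.6], 'p': 0.67} [[ 0.763 -0.016  0.044]]
top {'vfov': 43.9643369104169, 'cx': 254.67142149448154, 'cy': 192.32747210380353, 'dist': array([-0.01087044,  0.        ,  0.        ,  0.        ,  0.        ]), 'origin': array([ 0.49159742, -0.00862949,  1.30652257]), 'attitude': array([-0.70455397, -0.03248833,  0.02769762,  0.708365
[... 661 characters left out ...]
k': 1.05, 'joint_positions': array([ 1.25678529,  0.52142885, -0.03630099,  1.59950282,  0.02119016,
        1.02110959, -0.11281351]), 'qd': array([ 0.00110523,  0.00171724, -0.00059416,  0.00125226, -0.00146184,
        0.00058816, -0.00022924]), 'effort': array([ 5.76412117e-05, -9.26835394e+01,  1.97754979e+00, -3.70242298e+01,
        1.79442507e-02,  1.78445174e-03, -9.05442880e-05]), 'eef_pos': array([ 0.15085121, -0.6065035 ,  0.19897177]), 'ee_rot': array([-3.24107983e-05,  9.92582408e-01,  1.21573693e-01, -1.72005528e-06]), 'wrist_force': array([ 0.16083892, -0.02874807, -0.36331938]), 'ft_torque': array([ 0.00250584, -0.02780602, -0.04924615]), 'width': 0.0852485252281611} -0.0187
```

View pics/top0.png

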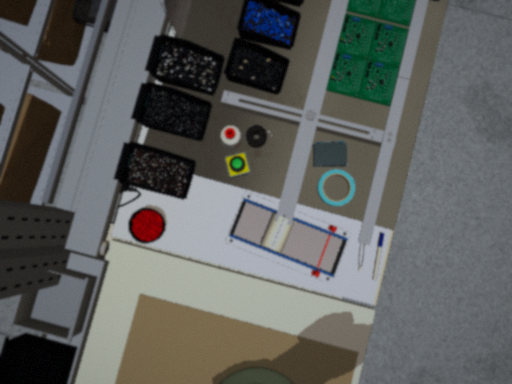

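View pics/scene0.png

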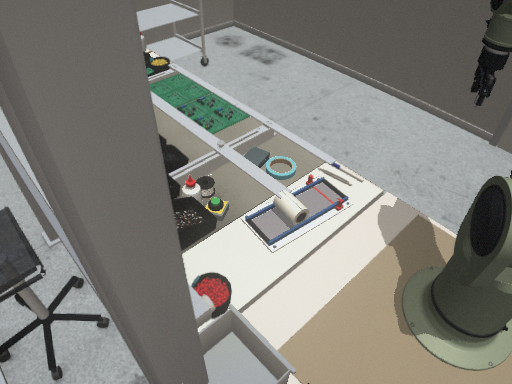

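```bash
python3 - <<'E'
from h import *
p=cv2.imread('pics/top0.png'); d=np.load('pics/top0d.npy'); c=calibration('top')
cv2.imwrite('pics/top0z.png',cv2.resize(p[130:290,210:400],None,fx=4,fy=3.75,interpolation=cv2.INTER_CUBIC)[:600,:800])
p2=cv2.imread('pics/scene0.png'); cv2.imwrite('pics/scene0z.png',cv2.resize(p2[140:270,170:370],None,fx=4,fy=4,interpolation=cv2.INTER_CUBIC))
for q in [(310,115),(300,160),(290,200),(286,210),(280,225),(278,232),(275,240),(350,120),(375,200),(366,235),(237,164),(230,133),(257,136),(330,153),(333,229),(315,273),(300,245),(250,220)]:
    print(q,atd(c,q,d).round(3)[0])
E
```

```text
(310, 115) [ 0.798 -0.146  0.086]
(300, 160) [ 0.682 -0.12   0.066]
(290, 200) [ 0.577 -0.093  0.065]
(286, 210) [ 0.551 -0.082  0.064]
(280, 225) [ 0.512 -0.066  0.069]
(278, 232) [ 0.494 -0.06   0.07 ]
(275, 240) [ 0.473 -0.053  0.067]
(350, 120) [ 0.804 -0.267  0.002]
(375, 200) [ 0.576 -0.315  0.064]
(366, 235) [ 0.485 -0.289  0.063]
(237, 164) [0.675 0.046 0.052]
(230, 133) [0.745 0.061 0.114]
(257, 136) [ 0.76  -0.007  0.001]
(330, 153) [ 0.706 -0.205  0.033]
(333, 229) [ 0.501 -0.207  0.043]
(315, 273) [ 0.386 -0.157  0.046]
(300, 245) [ 0.458 -0.122  0.007]
(250, 220) [0.527 0.013 0.011]
```

View pics/top0z.png

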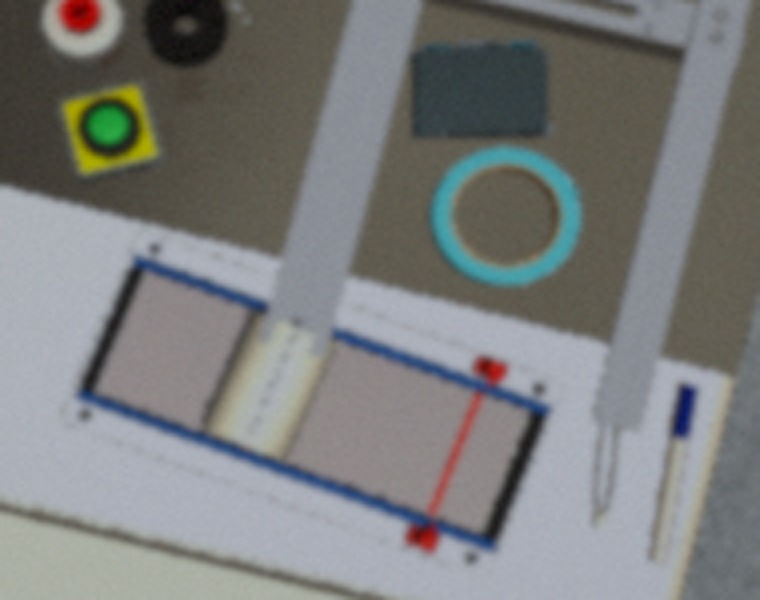

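View pics/scene0z.png

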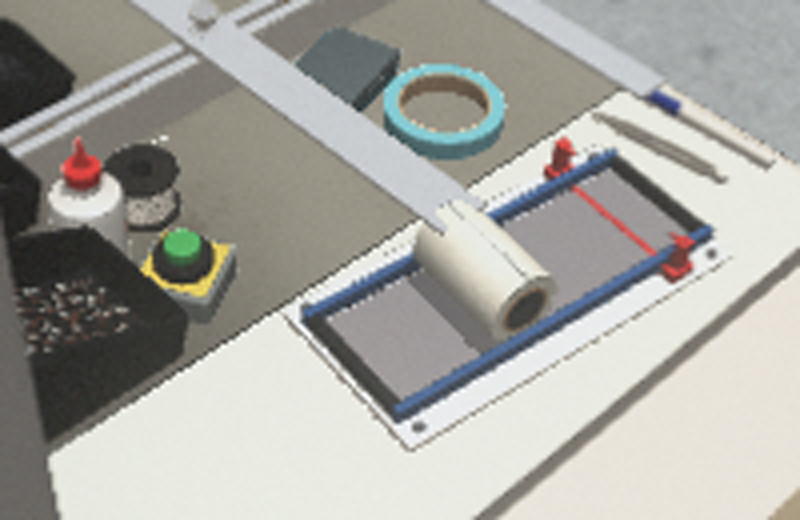

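```bash
python3 - <<'E'
from h import *
c=calibration('top')
Z=lambda q:(210+q[0]/4,130+q[1]/3.75)
r=[Z(q) for q in [(135,262),(545,410),(82,395),(492,545)]]
a=atz(c,r,0.02);print('rail ends',a.round(4)); print('dirs',a[1]-a[0],a[3]-a[2])
u=(a[1]-a[0]+a[3]-a[2])[:2];u/=np.linalg.norm(u);v=np.array([-u[1],u[0]]);C=a.mean(0)[:2];print('u',u,'v',v,'C',C,'len',np.linalg.norm(a[1]-a[0]),'w',(a[0]-a[2])[:2]@v)
p=cv2.imread('pics/top0.png').astype(int);d=np.load('pics/top0d.npy')
m=(p[:,:,2]>150)&(p[:,:,1]<90)&(p[:,:,0]<90)
ys,xs=np.nonzero(m);k=(xs>300)&(xs<345)&(ys>220);xs,ys=xs[k],ys[k]
for h in (0.008,): 
  s=(ys>238)&(ys<266); w=atz(c,np.c_[xs[s],ys[s]],h)[:,:2]; print('stripe', (w-C)@u, ((w-C)@u).mean())
for s in (ys<237,ys>266):
  w=atz(c,np.c_[xs[s],ys[s]],0.04)[:,:2].mean(0);print('ptr',w,(w-C)@u,(w-C)@v)
# roll via depth
H,W=d.shape;yy,xx=np.mgrid[200:270,240:320];q=np.c_[xx.ravel(),yy.ravel()]
P=atd(c,q,d);L=np.c_[(P[:,:2]-C)@u,(P[:,:2]-C)@v,P[:,2]]
k=(L[:,2]>0.045)&(abs(L[:,1])<.03)
print('roll u range',np.percentile(L[k,0],[1,10,50,90,99]),np.percentile(L[k,2],[50,90,99]),'vrange')
k=(L[:,2]>0.055)&(abs(L[:,0]-np.median(L[k,0]))<.02); print(np.percentile(L[k,1],[0,1,5,95,99]))
# bar
yy,xx=np.mgrid[130:230,260:330];q=np.c_[xx.ravel(),yy.ravel()];P=atd(c,q,d);pp=p[yy.ravel(),xx.ravel()]
print('button',atz(c,[(237.3,163.6)],0.053), (atz(c,[(237.3,163.6)],0.053)[0,:2]-C)@np.c_[u,v])
e=[Z(q) for q in [(268,335),(325,350),(355,0),(420,0)]];w=atz(c,e,0.065);print('bar',w.round(3),((w[:,:2]-C)@np.c_[u,v]).round(3))
E
```

```text
rail ends [[ 0.5811  0.0295  0.02  ]
 [ 0.4731 -0.2459  0.02  ]
 [ 0.4855  0.0656  0.02  ]
 [ 0.3775 -0.2085  0.02  ]]
dirs [-0.10794669 -0.27539752  0.        ] [-0.10795241 -0.27401614  0.        ]
u [-0.36573752 -0.93071804] v [ 0.93071804 -0.36573752] C [ 0.47929686 -0.08980982] len 0.29579770794257587 w 0.10216017776447951
stripe [0.1031185  0.10153128 0.10247489 0.10183182 0.10277496 0.1011893
 0.10371779 0.10213227 0.10307494 0.10149013 0.10243264 0.10084853
 0.10337485 0.10179088 0.10020747 0.10273292 0.10114966 0.10209154
 0.10303312 0.10145069 0.10239211 0.10081039 0.10333323 0.10175165
 0.10269261 0.10111171 0.10205251 0.10299301 0.10141296 0.1023533 ] 0.10211172198046595
ptr [ 0.50031796 -0.20931636] 0.10353869050411008 0.06327273518877409
ptr [ 0.38226562 -0.16282978] 0.10344895946174419 -0.06360258566054694
roll u range [-0.08005478 -0.05983505 -0.03611397 -0.01185139 -0.00545114] [0.06427702 0.07012649 1.30652257] vrange
[-0.04500652 -0.0432377  -0.03791585  0.08467456  0.09280193]
button [[0.6755507 0.0454086 0.053    ]] [-0.19762761  0.13320253]
bar [[ 0.527 -0.058  0.065]
 [ 0.516 -0.095  0.065]
 [ 0.763 -0.118  0.065]
 [ 0.762 -0.161  0.065]] [[-0.047  0.033]
 [-0.008  0.036]
 [-0.077  0.274]
 [-0.037  0.289]]
```

servo_tool(motion=[[1, 2, 2, 0, 0, -0.05, -1], [3, 6, 4, 0, 0, -0.1, -1], [5.5, 11, 6, 0, 0, -0.15, -1], [8, 16, 6, 0, 0, -0.2, -1], [10.5, 21, 6, 0, 0, -0.25, -1], [13, 26, 6, 0, 0, -0.3, -1], [15.5, 31, 6, 0, 0, -0.36, -1], [18, 36, 6, 0, 0, -0.42, -1], [20.5, 41, 6, 0, 0, -0.48, -1], [23, 46, 6, 0, 0, -0.54, -1], [25.5, 51, 6, 0, 0, -0.6, -1], [26.9, 53.7, 6, 0, 0, -0.618, -1]])

```text
clock: 2.55
eef_pos: [0.4207, -0.067, 0.2592]
ee_rot: [-0.0, 0.983, -0.185, 0.0]
wrist_force: [0.1, -1.0, -0.2]
width: -0.0
```

```bash
python3 - <<'E'
from h import *
for n in ['wrist','scene']:
    c=calibration(n); p,d=read_camera(n); cv2.imwrite(f'pics/{n}1.png',p); np.save(f'pics/{n}1d.npy',d)
    np.save(f'pics/{n}1c.npy',c,allow_pickle=True)
o=observe();print({k:np.round(o[k],4) for k in ('clock','eef_pos','ee_rot','joint_positions','wrist_force','width')})
E
```

```text
{'clock': np.float64(2.65), 'eef_pos': array([ 0.421 , -0.0667,  0.2591]), 'ee_rot': array([-5.000e-04,  9.829e-01, -1.841e-01,  3.000e-04]), 'joint_positions': array([ 0.3468,  0.1436, -0.3649,  1.9971,  0.0594,  1.0103, -1.9874]), 'wrist_force': array([-0.3975, -0.9667,  1.5261]), 'width': np.float64(-0.0)}
```

View pics/wrist1.png

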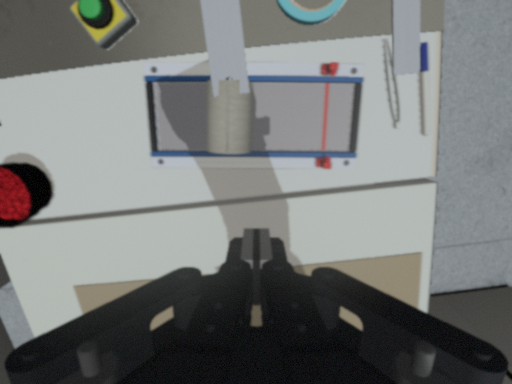

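View pics/scene1.png

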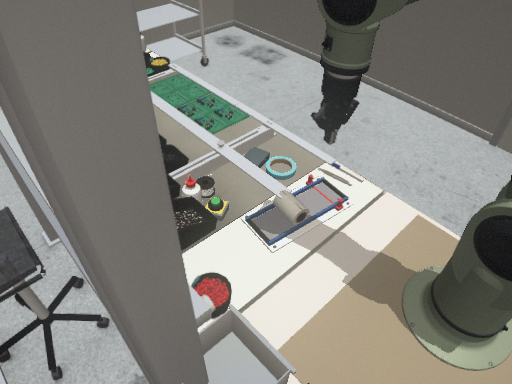

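```bash
cat >> h.py <<'E'
u=np.array([-0.36573752,-0.93071804]);v=np.array([0.93071804,-0.36573752]);C=np.array([0.47929686,-0.08980982])
def lane(P): P=np.atleast_2d(P);return np.c_[(P[:,:2]-C)@u,(P[:,:2]-C)@v,P[:,2]]
def world(a,b): return C+a*u+b*v
E
python3 - <<'E'
from h import *
c=np.load('pics/wrist1c.npy',allow_pickle=True).item();p=cv2.imread('pics/wrist1.png').astype(int);d=np.load('pics/wrist1d.npy')
print('rails',lane(atz(c,[(147,79),(362,79),(150,156),(356,155)],0.02)).round(4))
print('stripe',lane(atz(c,[(328,90),(326,120),(325,148)],0.008)).round(4))
print('ptr',lane(atz(c,[(330,69),(323,162)],0.042)).round(4))
print('btn',lane(atz(c,[(95,8)],.053)).round(4),atz(c,[(95,8)],.053))
yy,xx=np.mgrid[70:165,190:270];q=np.c_[xx.ravel(),yy.ravel()];P=atd(c,q,d);L=lane(P)
for row in (105,115,125,135,145):
    k=(q[:,1]==row)&(L[:,2]>0.03); l=L[k]
    # circle fit with r=.03, zc .038
    from scipy.optimize import least_squares
    s=least_squares(lambda t:np.hypot(l[:,0]-t[0],l[:,2]-t[1])-.03,[l[:,0].mean(),.038],loss='soft_l1',f_scale=.002)
    print(row,s.x.round(4),l[:,1].mean().round(3),l[:,0].min().round(3),l[:,0].max().round(3),l[:,2].max().round(4))
q=[(225,10),(227,60),(228,78),(229,85),(229,95),(229,100)]; print('bar',lane(atd(c,q,d)).round(4))
yy,xx=np.mgrid[225:300,225:290];
print('fingertip width row 245', d[235,225:290].round(3), )
E
```

```text
rails [[-0.1508  0.0521  0.02  ]
 [ 0.1436  0.0526  0.02  ]
 [-0.1561 -0.054   0.02  ]
 [ 0.1445 -0.0518  0.02  ]]
stripe [[ 0.1005  0.0386  0.008 ]
 [ 0.1002 -0.0029  0.008 ]
 [ 0.1013 -0.0434  0.008 ]]
ptr [[ 0.0935  0.0617  0.042 ]
 [ 0.0916 -0.0588  0.042 ]]
btn [[-0.1963  0.1312  0.053 ]] [[0.67321807 0.04486002 0.053     ]]
105 [-0.0343  0.038 ] 0.016 -0.062 -0.005 0.069
115 [-0.0349  0.0376] 0.004 -0.063 -0.007 0.0687
125 [-0.0351  0.0376] -0.008 -0.063 -0.001 0.4342
135 [-0.0356  0.0376] -0.02 -0.064 -0.001 0.4342
145 [-0.0362  0.0378] -0.034 -0.064 -0.008 0.0684
bar [[-0.0374  0.1225  0.0644]
 [-0.0361  0.068   0.0646]
 [-0.0353  0.0475  0.0653]
 [-0.0339  0.0391  0.0686]
 [-0.0342  0.0276  0.0676]
 [-0.0343  0.0217  0.0684]]
fingertip width row 245 [0.471 0.47  0.469 0.471 0.47  0.471 0.469 0.469 0.471 0.471 0.469 0.468
 0.47  0.469 0.471 0.47  0.47  0.472 0.471 0.139 0.141 0.14  0.14  0.14
 0.141 0.14  0.14  0.14  0.139 0.14  0.139 0.141 0.141 0.141 0.14  0.14
 0.14  0.139 0.14  0.14  0.139 0.14  0.14  0.139 0.471 0.471 0.47  0.
 0.469 0.47  0.471 0.47  0.471 0.469 0.47  0.469 0.468 0.471 0.47  0.468
 0.471 0.469 0.47  0.47  0.47 ]
```

```bash
cat > to.py <<'E'
from h import *
import sys
a,b,z=map(float,sys.argv[1:4])
o=observe();e=o['eef_pos'];w=np.r_[world(a,b),z]
print('clock',o['clock'],'lane pos',lane(e).round(4),'delta cm',((w-e)*100).round(2),'F',o['wrist_force'].round(2))
q=o['ee_rot'];Rm=R.from_quat(np.r_[q[1:],q[0]]).as_matrix()
T=np.c_[np.r_[-u,0],np.r_[-v,0],[0,0,-1.]]
T[:,1]=np.cross(T[:,2],T[:,0]); print('rotvec',R.from_matrix(T@Rm.T).as_rotvec().round(3))
E
python3 to.py -0.046 -0.01 0.08
```

```text
clock 2.65 lane pos [[-2.000e-04 -6.270e-02  2.591e-01]] delta cm [  6.58   2.33 -17.91] F [-0.4  -0.97  1.53]
rotvec [-1.000e-03 -0.000e+00  1.567e+00]
```

servo_tool(motion=[[1, 0.4, -1, 0, 0, 0.17, -1], [2, 0.8, -2, 0, 0, 0.34, -1], [3, 1.2, -4, 0, 0, 0.51, -1], [4, 1.6, -6, 0, 0, 0.68, -1], [5, 2, -8, 0, 0, 0.85, -1], [6, 2.2, -10, 0, 0, 1.02, -1], [6.58, 2.33, -12, 0, 0, 1.19, -1], [6.58, 2.33, -14, 0, 0, 1.36, -1], [6.58, 2.33, -16, 0, 0, 1.5, -1], [6.58, 2.33, -17.5, 0, 0, 1.567, -1], [6.58, 2.33, -17.9, 0, 0, 1.567, -1], [6.58, 2.33, -17.9, 0, 0, 1.567, -1]])

```text
clock: 4.15
eef_pos: [0.4869, -0.0435, 0.0803]
ee_rot: [-0.0, 0.827, 0.562, -0.0]
wrist_force: [0.5, -0.1, 0.4]
width: 0.0003
```

```bash
python3 to.py -0.046 -0.01 0.068; python3 - <<'E'
from h import *
for n in ['wrist','scene']:
    p,d=read_camera(n); cv2.imwrite(f'pics/{n}2.png',p)
E
```

```text
clock 4.15 lane pos [[-0.0459 -0.0099  0.0803]] delta cm [-0.01  0.02 -1.23] F [ 0.55 -0.1   0.39]
rotvec [-0.001 -0.001  0.002]
```

View pics/wrist2.png

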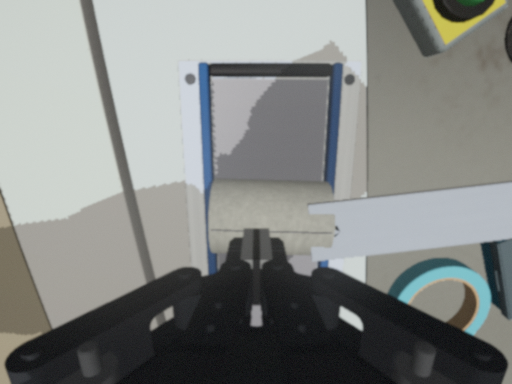

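View pics/scene2.png

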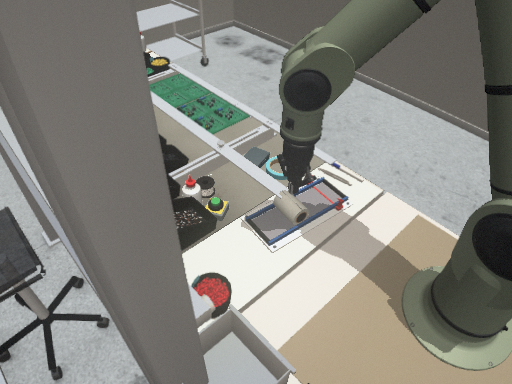

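servo_tool(motion=[[0, 0, -0.8, 0, 0, 0, -1], [0, 0, -1.2, 0, 0, 0, -1], [0, 0, -1.28, 0, 0, 0, -1], [0, 0, -1.28, 0, 0, 0, -1]])

```text
clock: 4.75
eef_pos: [0.4871, -0.0433, 0.0679]
ee_rot: [-0.0, 0.827, 0.563, 0.0]
wrist_force: [-0.3, 0.1, -0.3]
width: 0.0
```

servo_tool(motion=[[0, 0, -0.08, 0, 0, 0, -1], [-0.11, -0.28, -0.1, 0, 0, 0, -1], [-0.33, -0.84, -0.1, 0, 0, 0, -1], [-0.55, -1.4, -0.1, 0, 0, 0, -1], [-0.73, -1.86, -0.1, 0, 0, 0, -1], [-0.73, -1.86, -0.1, 0, 0, 0, -1]])

```text
clock: 5.5
eef_pos: [0.4797, -0.0624, 0.0669]
ee_rot: [-0.0, 0.827, 0.562, 0.0]
wrist_force: [0.5, -0.6, -0.0]
width: 0.0002
```

```bash
cat > roll.py <<'E'
from h import *
import sys
o=observe();print('tcp',lane(o['eef_pos']).round(4),'F',o['wrist_force'].round(2),o['clock'])
from scipy.optimize import least_squares
def fit(n,tag):
    c=calibration(n);p,d=read_camera(n);cv2.imwrite(f'pics/{n}_{tag}.png',p)
    yy,xx=np.mgrid[0:384,0:512];q=np.c_[xx.ravel(),yy.ravel()];g=d.ravel()>0.1
    P=np.array(c['origin'])+ray(c,q[g])*d.ravel()[g][:,None];L=lane(P)
    for lo,hi in ((-.042,-.022),(-.02,.0),(0.005,.03)):
        k=(L[:,1]>lo)&(L[:,1]<hi)&(abs(L[:,0])<.14)&(L[:,2]>0.028)&(L[:,2]<0.0695);l=L[k]
        if len(l)<30: print(n,lo,'few');continue
        best=None
        for x0 in np.arange(-.1,.13,.02):
            s=least_squares(lambda t:np.hypot(l[:,0]-t[0],l[:,2]-.038-t[1])-.03,[x0,0],loss='cauchy',f_scale=.002,bounds=([-.2,-.004],[.2,.004]))
            if best is None or s.cost<best.cost: best=s
        print(n,(lo,hi),len(l),best.x.round(4),round(best.cost/len(l),3))
fit(sys.argv[2] if len(sys.argv)>2 else 'wrist',sys.argv[1])
E
python3 roll.py s1a
```

```text
tcp [[-0.0256 -0.0096  0.0669]] F [ 0.5  -0.56 -0.02] 5.5
wrist (-0.042, -0.022) 2451 [-0.0363 -0.0004] 0.0
wrist (-0.02, 0.0) 2205 [-0.0356 -0.0003] 0.0
wrist (0.005, 0.03) 3064 [-0.0349 -0.0003] 0.0
```

View pics/wrist_s1a.png

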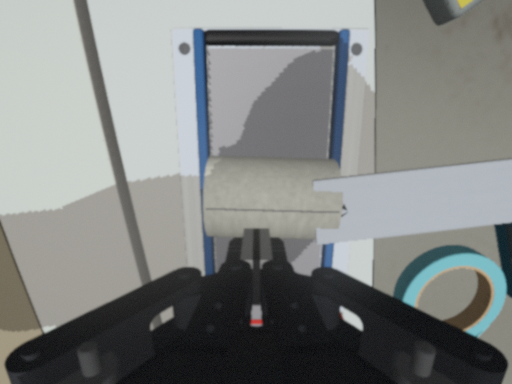

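servo_tool(motion=[[0, 0, 0.3, 0, 0, 0, -1], [0.37, 0.93, 0.3, 0, 0, 0, -1], [0.37, 0.93, 0, 0, 0, 0, -1], [0.37, 0.93, -0.05, 0, 0, 0, -1], [0.37, 0.93, -0.05, 0, 0, 0, -1], [0.37, 0.93, -0.05, 0, 0, 0, -1]])

```text
clock: 6.3
eef_pos: [0.4835, -0.053, 0.0664]
ee_rot: [-0.0, 0.827, 0.562, 0.0]
wrist_force: [-0.1, -0.5, -0.6]
width: -0.0003
```

servo_tool(motion=[[0, 0, -0.05, 0, 0, 0, -1], [0, 0, -0.05, 0, 0, 0, -1]])

```text
clock: 6.55
eef_pos: [0.4835, -0.053, 0.0659]
ee_rot: [-0.0, 0.827, 0.562, 0.0]
wrist_force: [-0.3, -0.1, -0.3]
width: -0.0
```

servo_tool(motion=[[0, 0, -0.05, 0, 0, 0, -1], [0, 0, -0.05, 0, 0, 0, -1]])

```text
clock: 6.8
eef_pos: [0.4834, -0.053, 0.0654]
ee_rot: [-0.0, 0.827, 0.562, 0.0]
wrist_force: [-0.3, 0.6, 0.2]
width: 0.0001
```

servo_tool(motion=[[0, 0, -0.05, 0, 0, 0, -1], [0, 0, -0.05, 0, 0, 0, -1]])

```text
clock: 7.05
eef_pos: [0.4834, -0.053, 0.0648]
ee_rot: [-0.0, 0.827, 0.562, 0.0]
wrist_force: [-0.6, -0.0, -0.2]
width: -0.0003
```

servo_tool(motion=[[0, 0, -0.05, 0, 0, 0, -1], [0, 0, -0.05, 0, 0, 0, -1]])

```text
clock: 7.3
eef_pos: [0.4834, -0.053, 0.0643]
ee_rot: [-0.0, 0.827, 0.562, 0.0]
wrist_force: [-0.4, -0.3, -0.6]
width: -0.0003
```

```bash
python3 roll.py s1b; python3 - <<'E'
from h import *
p,d=read_camera('scene');cv2.imwrite('pics/scene_z.png',cv2.resize(p[120:250,220:370],None,fx=5,fy=4.6,interpolation=cv2.INTER_CUBIC))
c=calibration('wrist');p,d=read_camera('wrist');q=[(x,y) for y in range(200,250,5) for x in (257,)]
for a,b in zip(q,lane(atd(c,q,d)).round(4)):print(a,b)
E
```

```text
tcp [[-0.0357 -0.0096  0.0643]] F [-0.37 -0.27 -0.6 ] 7.3
wrist (-0.042, -0.022) 2333 [-0.0363 -0.0003] 0.0
wrist (-0.02, 0.0) 1778 [-0.0355 -0.0003] 0.0
wrist (0.005, 0.03) 2965 [-0.0348 -0.0003] 0.0
(257, 200) [-0.0515 -0.0088  0.0627]
(257, 205) [-0.0486 -0.0088  0.0642]
(257, 210) [-0.0456 -0.0088  0.0654]
(257, 215) [-0.0427 -0.0088  0.0668]
(257, 220) [-0.0396 -0.0088  0.0675]
(257, 225) [-0.0364 -0.0088  0.068 ]
(257, 230) [-0.0478 -0.0089  0.1034]
(257, 235) [-0.0474 -0.0089  0.1088]
(257, 240) [-0.0479 -0.0089  0.1156]
(257, 245) [-0.0476 -0.0089  0.1204]
```

View pics/scene_z.png

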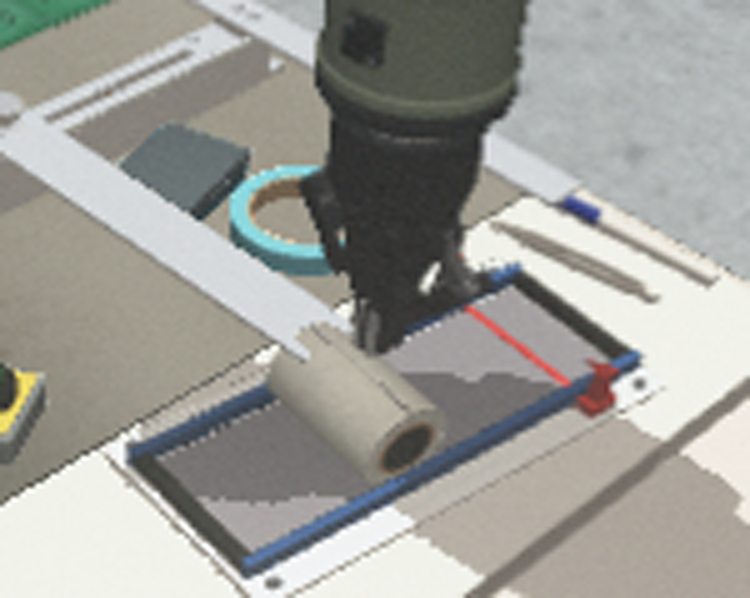

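```bash
cat >> h.py <<'E'
def proj(c,P):
    P=(np.atleast_2d(P)-np.array(c['origin']))@att(c); P=P*[1,-1,-1]
    return cv2.projectPoints(P.astype(float),np.zeros(3),np.zeros(3),K(c),np.array(c['dist'],float))[0].reshape(-1,2)
E
python3 - <<'E'
from h import *
o=observe();e=o['eef_pos']
c=calibration('scene');p,d=read_camera('scene')
pts=np.array([e+[0,0,h] for h in (0,.01,.02,.03,.04,.05,.08)])
for a in proj(c,pts): print('scene',a.round(1),'zoom',((a-[220,120])*[5,4.6]).round(0))
tip=np.array([np.r_[world(-.0357,-.01),.068],np.r_[world(-.0357,-.045),.068]])
print('rolltop',((proj(c,tip)-[220,120])*[5,4.6]).round())
c=calibration('wrist');print('wrist',proj(c,pts).round(1))
c=calibration('scene');yy,xx=np.mgrid[150:215,270:330];q=np.c_[xx.ravel(),yy.ravel()];P=atd(c,q,d)-e
k=(abs(P[:,0])<.05)&(abs(P[:,1])<.05)&(P[:,2]>-.02)&(P[:,2]<.06)&(p[yy.ravel(),xx.ravel()].max(1)<90)
L=np.c_[P[:,:2]@u,P[:,:2]@v,P[:,2]]
for z in np.arange(-.02,.06,.01):
    s=k&(L[:,2]>=z)&(L[:,2]<z+.01)
    if s.sum(): print(z.round(3),s.sum(),L[s].min(0).round(3),L[s].max(0).round(3))
p=p[150:220,270:330];cv2.imwrite('pics/scz2.png',cv2.resize(p,None,fx=8,fy=8,interpolation=cv2.INTER_CUBIC))
E
```

```text
scene [293.1 203.4] zoom [365. 383.]
scene [293.4 200.8] zoom [367. 372.]
scene [293.8 198.3] zoom [369. 360.]
scene [294.1 195.7] zoom [371. 348.]
scene [294.5 193. ] zoom [372. 336.]
scene [294.9 190.4] zoom [374. 324.]
scene [296.  182.1] zoom [380. 286.]
rolltop [[366. 379.]
 [409. 414.]]
wrist [[255.8 223.8]
 [255.7 229.7]
 [255.7 236.3]
 [255.6 243.8]
 [255.6 252.2]
 [255.5 261.7]
 [255.3 300.1]]
-0.02 9 [ 0.    -0.037 -0.019] [ 0.015 -0.034 -0.01 ]
-0.01 1 [-0.004 -0.035 -0.009] [-0.004 -0.035 -0.009]
0.03 2 [-0.009 -0.007  0.037] [-0.004 -0.001  0.039]
0.04 15 [-0.01  -0.013  0.041] [0.007 0.    0.049]
0.05 20 [-0.011 -0.015  0.051] [0.006 0.005 0.06 ]
```

View pics/scz2.png

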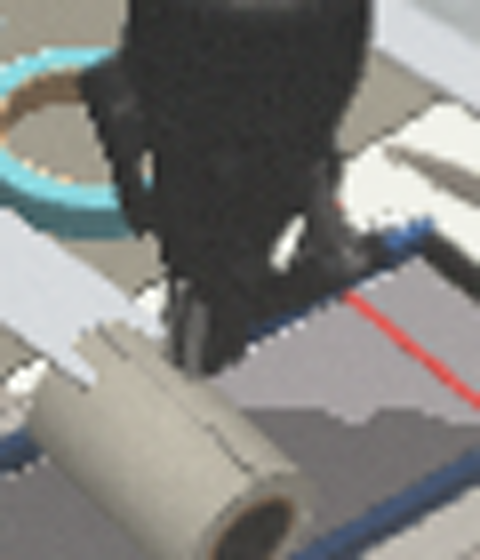

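servo_tool(motion=[[0, 0, -0.5, 0, 0, 0, -1], [0, 0, -1, 0, 0, 0, -1], [0, 0, -1, 0, 0, 0, -1]])

```text
clock: 7.88
eef_pos: [0.4831, -0.0529, 0.0538]
ee_rot: [-0.001, 0.827, 0.562, -0.0]
wrist_force: [0.4, -0.1, 0.7]
width: -0.0005
```

```bash
python3 roll.py s1c; python3 - <<'E'
from h import *
p,d=read_camera('scene');cv2.imwrite('pics/scene_z3.png',cv2.resize(p[150:220,260:340],None,fx=8,fy=8,interpolation=cv2.INTER_CUBIC))
c=calibration('wrist');p,d=read_camera('wrist');q=[(x,y) for y in range(200,260,4) for x in (257,)]
for a,b in zip(q,lane(atd(c,q,d)).round(4)):print(a,b)
cv2.imwrite('pics/wz3.png',cv2.resize(p[170:290,190:330],None,fx=5,fy=5,interpolation=cv2.INTER_CUBIC))
E
```

```text
tcp [[-0.0357 -0.0099  0.0538]] F [ 0.42 -0.07  0.74] 7.875
wrist (-0.042, -0.022) 2535 [-0.0362 -0.0003] 0.0
wrist (-0.02, 0.0) 1796 [-0.0355 -0.0003] 0.0
wrist (0.005, 0.03) 3291 [-0.0348 -0.0003] 0.0
(257, 200) [-0.0543 -0.0089  0.0618]
(257, 204) [-0.052  -0.0089  0.0626]
(257, 208) [-0.0496 -0.0089  0.0631]
(257, 212) [-0.0476 -0.0089  0.0647]
(257, 216) [-0.0456 -0.0089  0.0662]
(257, 220) [-0.0431 -0.0089  0.0664]
(257, 224) [-0.0405 -0.0089  0.0664]
(257, 228) [-0.0474 -0.0089  0.0896]
(257, 232) [-0.0481 -0.009   0.0965]
(257, 236) [-0.0479 -0.009   0.1008]
(257, 240) [-0.0483 -0.009   0.1062]
(257, 244) [-0.0481 -0.009   0.1101]
(257, 248) [-0.0479 -0.009   0.1138]
(257, 252) [-0.0481 -0.009   0.1179]
(257, 256) [-0.048  -0.009   0.1214]
```

View pics/scene_z3.png

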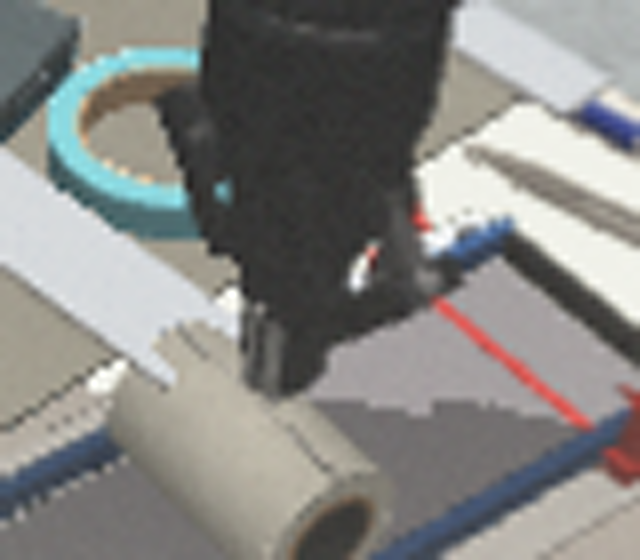

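View pics/wz3.png

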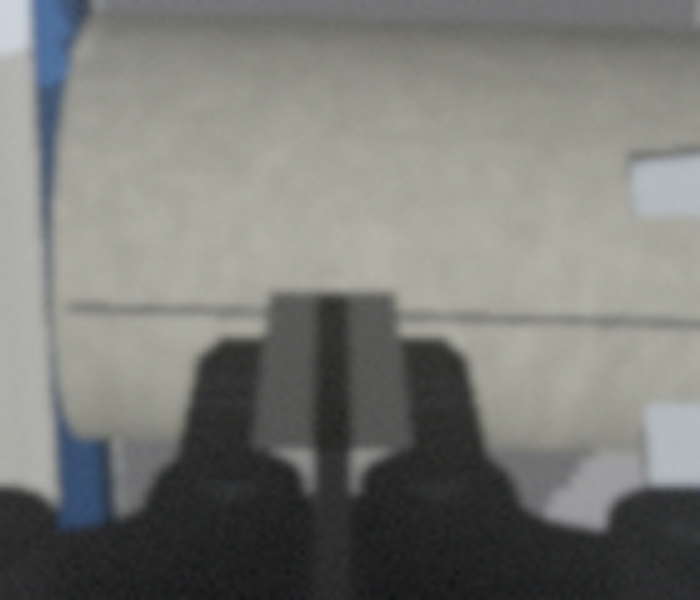

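servo_tool(motion=[[0, 0, -0.5, 0, 0, 0, -1], [0, 0, -1, 0, 0, 0, -1], [0, 0, -1.3, 0, 0, 0, -1], [0, 0, -1.3, 0, 0, 0, -1]])

```text
clock: 8.52
eef_pos: [0.4833, -0.0529, 0.041]
ee_rot: [-0.0, 0.827, 0.563, -0.0]
wrist_force: [0.7, -0.7, -0.2]
width: 0.0003
```

```bash
python3 roll.py s1d; python3 - <<'E'
from h import *
c=calibration('wrist');p,d=read_camera('wrist');q=[(x,y) for y in range(208,240,2) for x in (250,)]
for a,b in zip(q,lane(atd(c,q,d)).round(4)):print(a,b)
E
```

```text
tcp [[-0.0358 -0.0098  0.041 ]] F [ 0.71 -0.74 -0.18] 8.525
wrist (-0.042, -0.022) 2889 [-0.0362 -0.0003] 0.0
wrist (-0.02, 0.0) 1822 [-0.0355 -0.0003] 0.0
wrist (0.005, 0.03) 3731 [-0.0347 -0.0003] 0.0
(250, 208) [-0.0537 -0.0129  0.0622]
(250, 210) [-0.0527 -0.0129  0.0628]
(250, 212) [-0.0512 -0.0129  0.0618]
(250, 214) [-0.0506 -0.0129  0.0637]
(250, 216) [-0.0496 -0.0129  0.064 ]
(250, 218) [-0.0484 -0.0129  0.0641]
(250, 220) [-0.0476 -0.0129  0.0652]
(250, 222) [-0.047  -0.0128  0.0667]
(250, 224) [-0.0452 -0.0129  0.0652]
(250, 226) [-0.0448 -0.0128  0.0672]
(250, 228) [-0.0476 -0.0126  0.0769]
(250, 230) [-0.0482 -0.0125  0.0811]
(250, 232) [-0.0478 -0.0125  0.0827]
(250, 234) [-0.0478 -0.0124  0.0852]
(250, 236) [-0.0479 -0.0124  0.0878]
(250, 238) [-0.0477 -0.0123  0.0896]
```

servo_tool(motion=[[0, 0, -0.3, 0, 0, 0, -1], [0, 0, -0.55, 0, 0, 0, -1], [0, 0, -0.55, 0, 0, 0, -1]])

```text
clock: 9.0
eef_pos: [0.4835, -0.0528, 0.0358]
ee_rot: [-0.0, 0.827, 0.563, 0.0]
wrist_force: [-0.2, -0.8, 1.7]
width: -0.0
```

servo_tool(motion=[[0, 0, -0.07, 0, 0, 0, -1], [0, 0, -0.07, 0, 0, 0, -1]])

```text
clock: 9.25
eef_pos: [0.4838, -0.0526, 0.0355]
ee_rot: [-0.0, 0.827, 0.563, 0.0]
wrist_force: [-3.0, 1.5, 14.9]
width: 0.0001
```

servo_tool(motion=[[0, 0, -0.05, 0, 0, 0, -1], [0, 0, -0.05, 0, 0, 0, -1]])

```text
clock: 9.5
eef_pos: [0.4839, -0.0523, 0.0355]
ee_rot: [0.0, 0.827, 0.563, 0.001]
wrist_force: [-4.4, 1.8, 16.7]
width: -0.0003
```

servo_tool(motion=[[0, 0, -0.05, 0, 0, 0, -1], [0, 0, -0.05, 0, 0, 0, -1]])

```text
clock: 9.75
eef_pos: [0.4841, -0.0521, 0.0355]
ee_rot: [0.0, 0.827, 0.563, 0.001]
wrist_force: [-3.6, 2.3, 18.1]
width: 0.0002
```

```bash
python3 roll.py s1e; python3 - <<'E'
from h import *
o=observe();print(o['ft_torque'],o['wrist_force'],o['effort'].round(2))
f,t=o['wrist_force'],o['ft_torque']
print('F lane',f[:2]@u,f[:2]@v)
p,d=read_camera('scene');cv2.imwrite('pics/scene_z4.png',cv2.resize(p[150:220,260:340],None,fx=8,fy=8,interpolation=cv2.INTER_CUBIC))
E
```

```text
tcp [[-0.0368 -0.0094  0.0355]] F [-3.56  2.32 18.1 ] 9.75
wrist (-0.042, -0.022) 3053 [-0.0367 -0.0003] 0.0
wrist (-0.02, 0.0) 1773 [-0.036  -0.0003] 0.0
wrist (0.005, 0.03) 3803 [-0.0353 -0.0004] 0.0
[0.3730561  1.06045563 0.00446768] [-5.02333418  1.34958218 18.65164706] [ 6.700e-01 -7.467e+01 -5.780e+00 -2.072e+01  7.300e-01 -1.050e+00
  1.000e-02]
F lane 0.5811413053839615 -5.168900581716929
```

View pics/scene_z4.png

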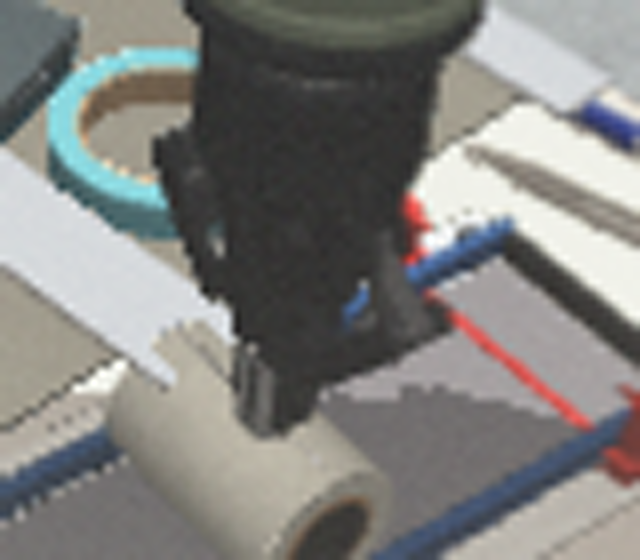

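View pics/wrist_s1e.png

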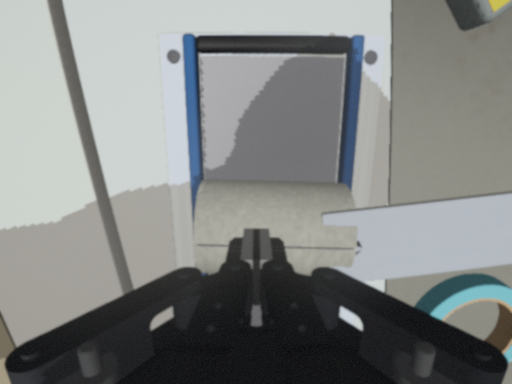

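servo_tool(motion=[[0, 0, 0.4, 0, 0, 0, -1], [0.41, 1.04, 0.3, 0, 0, 0, -1], [0.41, 1.04, 0.03, 0, 0, 0, -1], [0.41, 1.04, -0.01, 0, 0, 0, -1], [0.26, 0.67, -0.01, 0, 0, 0, -1], [-0.03, -0.08, -0.01, 0, 0, 0, -1], [-0.32, -0.82, -0.01, 0, 0, 0, -1], [-0.61, -1.57, -0.01, 0, 0, 0, -1], [-0.91, -2.31, -0.01, 0, 0, 0, -1], [-1.2, -3.06, -0.01, 0, 0, 0, -1], [-1.35, -3.43, -0.01, 0, 0, 0, -1], [-1.35, -3.43, -0.01, 0, 0, 0, -1]])

```text
clock: 11.35
eef_pos: [0.4696, -0.0872, 0.0354]
ee_rot: [0.0, 0.827, 0.562, 0.0]
wrist_force: [-4.4, 0.6, 5.2]
width: 0.0001
```

```bash
python3 roll.py s2
```

```text
tcp [[ 0.0011 -0.01    0.0354]] F [-4.41  0.55  5.23] 11.35
wrist (-0.042, -0.022) 3382 [-0.0115 -0.0003] 0.0
wrist (-0.02, 0.0) 2591 [-0.0108 -0.0003] 0.0
wrist (0.005, 0.03) 4611 [-0.0102 -0.0004] 0.0
```

View pics/wrist_s2.png

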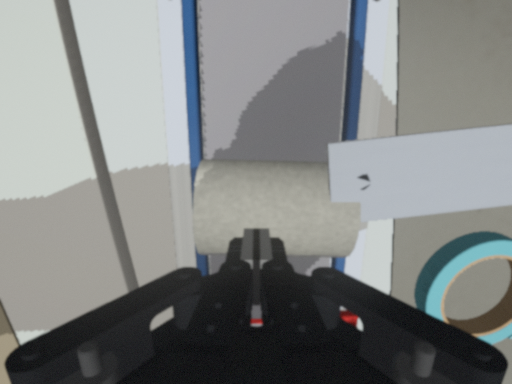

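servo_tool(motion=[[0, 0, 0.4, 0, 0, 0, -1], [0.95, 2.41, 0.4, 0, 0, 0, -1], [0.95, 2.41, 0.05, 0, 0, 0, -1], [0.95, 2.41, -0.02, 0, 0, 0, -1], [0.8, 2.04, -0.02, 0, 0, 0, -1], [0.47, 1.2, -0.01, 0, 0, 0, -1], [0.15, 0.36, 0, 0, 0, 0, -1], [-0.18, -0.48, 0, 0, 0, 0, -1], [-0.51, -1.31, -0.01, 0, 0, 0, -1], [-0.84, -2.15, -0.02, 0, 0, 0, -1], [-1.1, -2.8, -0.02, 0, 0, 0, -1], [-1.1, -2.8, -0.02, 0, 0, 0, -1]])

```text
clock: 12.9
eef_pos: [0.4582, -0.1161, 0.0352]
ee_rot: [0.0, 0.827, 0.562, -0.0]
wrist_force: [-1.2, -0.3, 1.1]
width: 0.0002
```

```bash
python3 roll.py s3;python3 to.py 0 -0.01 0.0354
```

```text
tcp [[ 0.0322 -0.01    0.0352]] F [-1.21 -0.29  1.09] 12.9
wrist (-0.042, -0.022) 3430 [ 0.0173 -0.0003] 0.0
wrist (-0.02, 0.0) 2737 [ 0.0179 -0.0003] 0.0
wrist (0.005, 0.03) 4726 [ 0.0185 -0.0004] 0.0
clock 12.95 lane pos [[ 0.0316 -0.01    0.0352]] delta cm [1.15 2.94 0.02] F [-0.31  0.61  0.89]
rotvec [0.    0.    0.002]
```

servo_tool(motion=[[0, 0, 0.4, 0, 0, 0, -1], [1.01, 2.56, 0.4, 0, 0, 0, -1], [1.01, 2.56, 0.05, 0, 0, 0, -1], [1.01, 2.56, -0.01, 0, 0, 0, -1], [0.86, 2.19, -0.01, 0, 0, 0, -1], [0.53, 1.35, 0, 0, 0, 0, -1], [0.21, 0.51, 0.01, 0, 0, 0, -1], [-0.12, -0.33, 0.01, 0, 0, 0, -1], [-0.45, -1.16, 0, 0, 0, 0, -1], [-0.78, -2.0, -0.01, 0, 0, 0, -1], [-1.04, -2.65, -0.02, 0, 0, 0, -1], [-1.04, -2.65, -0.02, 0, 0, 0, -1]])

```text
clock: 14.45
eef_pos: [0.4476, -0.1431, 0.035]
ee_rot: [0.0, 0.828, 0.561, -0.0]
wrist_force: [-0.8, -0.6, 2.1]
width: -0.0002
```

```bash
python3 roll.py s4;python3 to.py 0 -0.01 0.0354
```

```text
tcp [[ 0.0612 -0.01    0.035 ]] F [-0.78 -0.57  2.1 ] 14.45
wrist (-0.042, -0.022) 3444 [ 0.0457 -0.0003] 0.0
wrist (-0.02, 0.0) 2787 [ 0.0462 -0.0003] 0.0
wrist (0.005, 0.03) 4841 [ 0.0467 -0.0004] 0.0
clock 14.5 lane pos [[ 0.0606 -0.01    0.0351]] delta cm [2.22 5.64 0.03] F [-1.74  0.54  2.34]
rotvec [0.    0.    0.004]
```

servo_tool(motion=[[0, 0, 0.4, 0, 0, 0, -1], [1.03, 2.63, 0.4, 0, 0, 0, -1], [1.03, 2.63, 0.06, 0, 0, 0, -1], [1.03, 2.63, 0, 0, 0, 0, -1], [0.88, 2.26, 0, 0, 0, 0, -1], [0.55, 1.42, 0.01, 0, 0, 0, -1], [0.23, 0.58, 0.02, 0, 0, 0, -1], [-0.1, -0.26, 0.02, 0, 0, 0, -1], [-0.43, -1.09, 0.01, 0, 0, 0, -1], [-0.76, -1.93, 0, 0, 0, 0, -1], [-1.02, -2.58, -0.01, 0, 0, 0, -1], [-1.02, -2.58, -0.01, 0, 0, 0, -1]])

```text
clock: 16.0
eef_pos: [0.437, -0.1693, 0.035]
ee_rot: [0.0, 0.828, 0.561, -0.0]
wrist_force: [-2.4, -0.3, 2.9]
width: 0.0001
```

```bash
python3 roll.py s5;python3 to.py 0 -0.01 0.0354
```

```text
tcp [[ 0.0895 -0.0103  0.035 ]] F [-2.44 -0.25  2.89] 16.0
wrist (-0.042, -0.022) 3458 [ 0.0741 -0.0003] 0.0
wrist (-0.02, 0.0) 2760 [ 0.0745 -0.0003] 0.0
wrist (0.005, 0.03) 4467 [ 0.0751 -0.0004] 0.0
clock 16.05 lane pos [[ 0.089  -0.0102  0.035 ]] delta cm [3.28 8.27 0.04] F [-2.94  0.74  4.03]
rotvec [ 0.001 -0.     0.005]
```

View pics/wrist_s5.png

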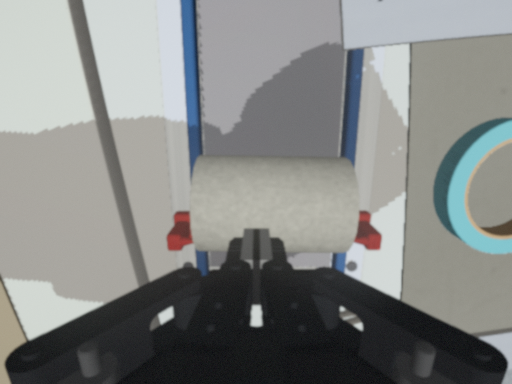

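```bash
python3 - <<'E'
from h import *
c=calibration('wrist');p,d=read_camera('wrist');p=p.astype(int)
m=(p[:,:,2]>110)&(p[:,:,1]<60)&(p[:,:,0]<60)
for s in (slice(150,215),slice(340,400)):
    ys,xs=np.nonzero(m[:,s]);xs=xs+s.start;L=lane(atd(c,np.c_[xs,ys],d));k=(L[:,2]<.06)&(L[:,2]>0)
    L=L[k];print(len(L),L.min(0).round(4),L.mean(0).round(4),L.max(0).round(4))
    t=L[L[:,2]>.035];print(' top',t.min(0).round(4),t.mean(0).round(4),t.max(0).round(4))
E
```

```text
40 [ 0.0893 -0.0672  0.0149] [ 0.0964 -0.0598  0.0369] [ 0.1036 -0.0542  0.042 ]
 top [ 0.0938 -0.0652  0.0375] [ 0.0967 -0.059   0.0401] [ 0.1025 -0.0542  0.042 ]Traceback (most recent call last):
  File "<stdin>", line 5, in <module>
  File "h.py", line 16, in atd
    return np.array(c['origin'])+ray(c,px)*dd[:,None]
                                 ~~~^^^^^^
  File "h.py", line 10, in ray
    u=cv2.undistortPoints(np.array(px,float).reshape(-1,1,2),K(c),np.array(c['dist'],float)).reshape(-1,2)
      ~~~~~~~~~~~~~~~~~~~^^^^^^^^^^^^^^^^^^^^^^^^^^^^^^^^^^^^^^^^^^^^^^^^^^^^^^^^^^^^^^^^^^^
cv2.error: OpenCV(4.12.0) /io/opencv/modules/calib3d/src/undistort.dispatch.cpp:347: error: (-215:Assertion failed) CV_IS_MAT(_src) && CV_IS_MAT(_dst) && (_src->rows == 1 || _src->cols == 1) && (_dst->rows == 1 || _dst->cols == 1) && _src->cols + _src->rows - 1 == _dst->rows + _dst->cols - 1 && (CV_MAT_TYPE(_src->type) == CV_32FC2 || CV_MAT_TYPE(_src->type) == CV_64FC2) && (CV_MAT_TYPE(_dst->type) == CV_32FC2 || CV_MAT_TYPE(_dst->type) == CV_64FC2) in function 'cvUndistortPointsInternal'
```

servo_tool(motion=[[0, 0, 0.4, 0, 0, 0, -1], [0.99, 2.53, 0.4, 0, 0, 0, -1], [0.99, 2.53, 0.06, 0, 0, 0, -1], [0.99, 2.53, 0, 0, 0, 0, -1], [0.84, 2.16, 0, 0, 0, 0, -1], [0.55, 1.41, 0.01, 0, 0, 0, -1], [0.26, 0.67, 0.02, 0, 0, 0, -1], [-0.03, -0.08, 0.02, 0, 0, 0, -1], [-0.33, -0.82, 0.01, 0, 0, 0, -1], [-0.62, -1.57, 0.01, 0, 0, 0, -1], [-0.84, -2.12, 0, 0, 0, 0, -1], [-0.84, -2.12, 0, 0, 0, 0, -1]])

```text
clock: 17.6
eef_pos: [0.4277, -0.1909, 0.0351]
ee_rot: [-0.0, 0.828, 0.561, -0.001]
wrist_force: [-5.1, 1.6, 10.4]
width: -0.0003
```

servo_tool(motion=[[0, 0, 0, 0, 0, 0, -1], [0, 0, 0.3, 0, 0, 0, -1], [0, 0, 1.5, 0, 0, 0, -1], [0, 0, 5, 0, 0, 0, -1], [0, 0, 9, 0, 0, 0, -1], [0, 0, 9, 0, 0, 0, -1]])

```text
clock: 18.35
eef_pos: [0.429, -0.1916, 0.1281]
ee_rot: [0.002, 0.828, 0.561, 0.0]
wrist_force: [-0.1, -1.0, -1.6]
width: -0.0001
```

```bash
python3 roll.py s6; python3 to.py -0.1968 0.1322 0.08; python3 - <<'E'
from h import *
p=cv2.imread('pics/wrist_s6.png').astype(int);c=calibration('wrist');_,d=read_camera('wrist')
p2,d2=read_camera('top');cv2.imwrite('pics/top6.png',p2);cv2.imwrite('pics/top6z.png',cv2.resize(p2[200:290,210:370],None,fx=5,fy=5,interpolation=cv2.INTER_CUBIC))
E
```

```text
tcp [[ 0.1131 -0.0096  0.1281]] F [-0.12 -1.04 -1.55] 18.35
wrist (-0.042, -0.022) 1467 [ 0.1001 -0.0004] 0.0
wrist (-0.02, 0.0) 1475 [ 0.1005 -0.0004] 0.0
wrist (0.005, 0.03) 1920 [ 0.101  -0.0004] 0.0
clock 18.4 lane pos [[ 0.1133 -0.0103  0.1266]] delta cm [24.61 23.65 -4.66] F [-0.01  0.71  0.41]
rotvec [0.002 0.001 0.006]
```

View pics/wrist_s6.png

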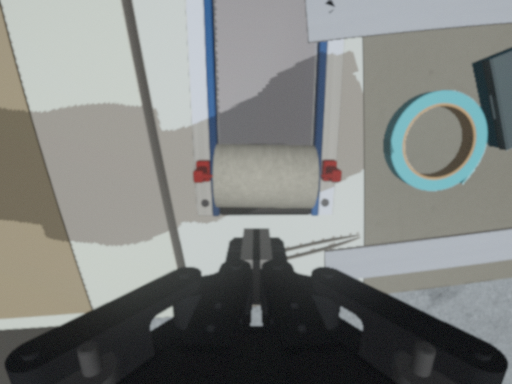

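View pics/top6z.png

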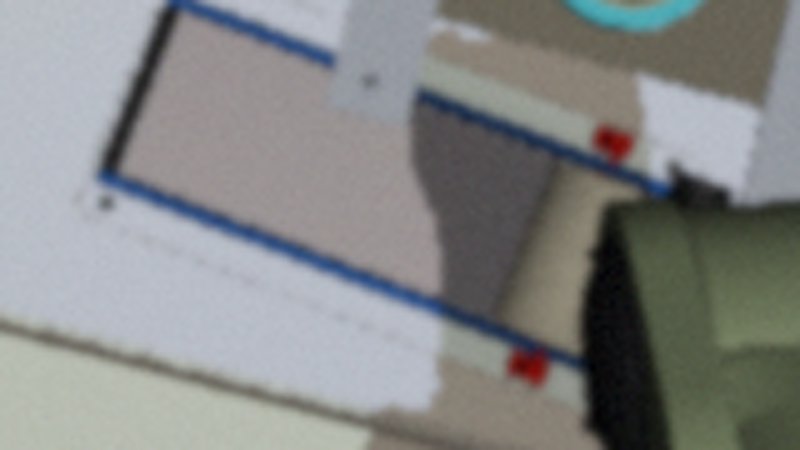

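```bash
python3 - <<'E'
from h import *
c=calibration('wrist');p,d=read_camera('wrist');p=p.astype(int)
m=(p[:,:,2]>90)&(p[:,:,1]<60)&(p[:,:,0]<60)
ys,xs=np.nonzero(m);k=(ys>150)&(ys<190)&(((xs>185)&(xs<225))|((xs>312)&(xs<350)));xs,ys=xs[k],ys[k]
L=lane(atd(c,np.c_[xs,ys],d))
for s in (-1,1):
  for lo,hi in ((0.01,.025),(.025,.036),(.036,.05)):
    l=L[(L[:,1]*s>0)&(L[:,2]>lo)&(L[:,2]<hi)]
    if len(l):print(s,lo,len(l),l[:,0].min().round(4),l[:,0].mean().round(4),l[:,0].max().round(4))
E
```

```text
-1 0.01 38 0.0902 0.0952 0.1013
-1 0.025 23 0.0937 0.0947 0.0995
-1 0.036 37 0.0939 0.0966 0.1014
1 0.01 6 0.0942 0.0956 0.0999
1 0.025 13 0.094 0.0955 0.1001
1 0.036 5 0.094 0.0951 0.0967
```

```bash
python3 - <<'E'
from h import *
c=calibration('top');p,d=read_camera('top')
d0=np.load('pics/top0d.npy')
yy,xx=np.mgrid[90:200,120:300];q=np.c_[xx.ravel(),yy.ravel()]
P=np.array(c['origin'])+ray(c,q)*d0[yy.ravel(),xx.ravel()][:,None]
b=atz(c,[(237.3,163.6)],.053)[0];print('btn',b)
print('bottle looks',[ (x['p'],x['location'],atz(c,x['location'],.1).round(3)) for x in look_for('bottle','top')],[ (x['p'],x['location'],atz(c,x['location'],.053).round(4)) for x in look_for('call_button_top','top')])
for X in np.arange(.56,.86,.02):
    print(round(X,2),' '.join('%4d'%(1000*np.max(s)) if len(s:=P[(abs(P[:,0]-X)<.01)&(abs(P[:,1]-Y)<.01)&(P[:,2]<.4),2]) else '   .' for Y in np.arange(.22,-.12,-.02)))
print('Y',np.arange(.22,-.12,-.02).round(2))
g=p.astype(int);m=(g[:,:,2]>120)&(g[:,:,1]<60)&(g[:,:,0]<60)
ys,xs=np.nonzero(m);k=(ys<150)&(xs>215)&(xs<245);print('cap',atz(c,[(xs[k].mean(),ys[k].mean())],.11))
for t in [( 302,270)]: pass
h=cv2.cvtColor(p,cv2.COLOR_BGR2HSV);m=(h[:,:,0]>45)&(h[:,:,0]<75)&(h[:,:,1]>120);ys,xs=np.nonzero(m);k=(ys>150)&(ys<180)&(xs>220)&(xs<255);print('green',xs[k].mean(),ys[k].mean(),k.sum(),atz(c,[(xs[k].mean(),ys[k].mean())],.053))
E
```

```text
btn [0.6755507 0.0454086 0.053    ]
bottle looks [(0.92, [230.4, 138.1], array([[0.735, 0.061, 0.1  ]]))] []
0.56    .    .    .    .    .    .    .    .    .    .    .    .    .    .    .    .    .
0.58  187  175  163  156    3    5    2    6    4   26   21   11   12    6   65   68   73
0.6  179  144  138  154    7    4    6    4    4    6   14   10    9   11   64   71   71
0.62  155  145  142  156    4    6    7    8    5   10    9    8    9    9   10   72   69
0.64  162  151  141  157  156    9   11   28   35   32    9   10    9    9    9   67   69
0.66  161  151  139  162  156    9    8   34   55   58   35    9    9   11   10   68   70
0.68  195  187  177  168  155   10    7   37   55   58   45    9    8   10    9    7   69
0.7  197    9   10    9    7    7    8   37   46   49   39    9   10    8    8    7   69
0.72    8    6  178  171  162  159   10   79   81   78   23   46   44    6    7    7   69
0.74  196  190  180  172  149  155   70  104  127   85   47   47   49   43   10    8   66
0.76  180  173  162  150  144  155   70  102  120   84   48   48   48   49    8   10    9
0.78  181  172  169  155  143  157    9   76   77    8   45   46   51   10   11   10    7
0.8  182  175  160  153  147  156  156    8    9   10    9    9    9   54   58   57   57
0.82  183  172  190  185  173  166  154    8    9   59   56   56   57   57   56   55   56
0.84  183  192  195  186  147  167  158   55   57   55   57   58   58   57   57   56    9
Y [ 0.22  0.2   0.18  0.16  0.14  0.12  0.1   0.08  0.06  0.04  0.02  0.
 -0.02 -0.04 -0.06 -0.08 -0.1 ]
cap [[0.74591607 0.06256619 0.11      ]]
green 236.62727272727273 162.84545454545454 110 [[0.67758674 0.04719465 0.053     ]]
```

```bash
cat > btn.py <<'E'
from h import *
import sys
zt=float(sys.argv[1]);yaw=.17;th=-.25
b=np.array([.676,.046,zt])
Rt=R.from_rotvec([0,th,0])*R.from_matrix(np.c_[[np.cos(yaw),np.sin(yaw),0],[np.sin(yaw),-np.cos(yaw),0],[0,0,-1]])
M=Rt.as_matrix();edge=b+[-.005,0,0]
tcp=edge-(M@[-.011,0,-.0325])
o=observe();q=o['ee_rot'];Rc=R.from_quat(np.r_[q[1:],q[0]])
print(o['clock'],'tcp',tcp.round(4),'delta',((tcp-o['eef_pos'])*100).round(2),'rot',(Rt*Rc.inv()).as_rotvec().round(3),'F',o['wrist_force'].round(2),'j',o['joint_positions'].round(2))
E
python3 btn.py .09
```

```text
18.7 tcp [0.6895 0.0479 0.0612] delta [26.21 23.85 -6.34] rot [ 0.127 -0.23  -1.016] F [0.72 0.03 0.28] j [ 0.79  0.45 -0.63  2.05  0.38  0.77 -0.46]
```

servo_tool(motion=[[1.3, 1.2, 1, 0.01, -0.02, -0.1, -1], [3.9, 3.6, 2, 0.025, -0.045, -0.2, -1], [6.5, 6, 2, 0.04, -0.07, -0.3, -1], [9.1, 8.3, 2, 0.05, -0.09, -0.4, -1], [11.8, 10.7, 2, 0.063, -0.115, -0.51, -1], [14.4, 13.1, 2, 0.075, -0.14, -0.61, -1], [17, 15.5, 2, 0.09, -0.16, -0.71, -1], [19.6, 17.9, 2, 0.1, -0.18, -0.81, -1], [22.3, 20.3, 2, 0.115, -0.205, -0.91, -1], [24.9, 22.6, 1, 0.127, -0.23, -1.016, -1], [26.2, 23.85, 0, 0.127, -0.23, -1.016, -1], [26.2, 23.85, -1, 0.127, -0.23, -1.016, -1]])

```text
clock: 20.2
eef_pos: [0.6893, 0.0486, 0.1132]
ee_rot: [0.01, 0.989, 0.086, 0.123]
wrist_force: [-0.6, 0.0, 0.4]
width: -0.0
```

```bash
python3 btn.py .09; python3 - <<'E'
from h import *
for n in ('scene','wrist','top'):
    p,d=read_camera(n);cv2.imwrite(f'pics/{n}7.png',p); np.save(f'pics/{n}7d.npy',d)
p=cv2.imread('pics/scene7.png');cv2.imwrite('pics/scene7z.png',cv2.resize(p[120:250,160:350],None,fx=4,fy=4,interpolation=cv2.INTER_CUBIC))
E
python3 roll.py s7 top
```

```text
20.2 tcp [0.6895 0.0479 0.0612] delta [ 0.03 -0.08 -5.2 ] rot [-0.    -0.002 -0.003] F [-0.64  0.01  0.39] j [ 0.01  0.61 -0.28  1.74  0.37  0.6  -1.88]
tcp [[-0.2032  0.1449  0.1136]] F [-0.22 -0.26 -0.27] 20.35
top (-0.042, -0.022) 164 [ 0.102  -0.0003] 0.0
top (-0.02, 0.0) 165 [ 0.1024 -0.0003] 0.0
top (0.005, 0.03) 213 [ 0.1032 -0.0002] 0.0
```

View pics/scene7z.png

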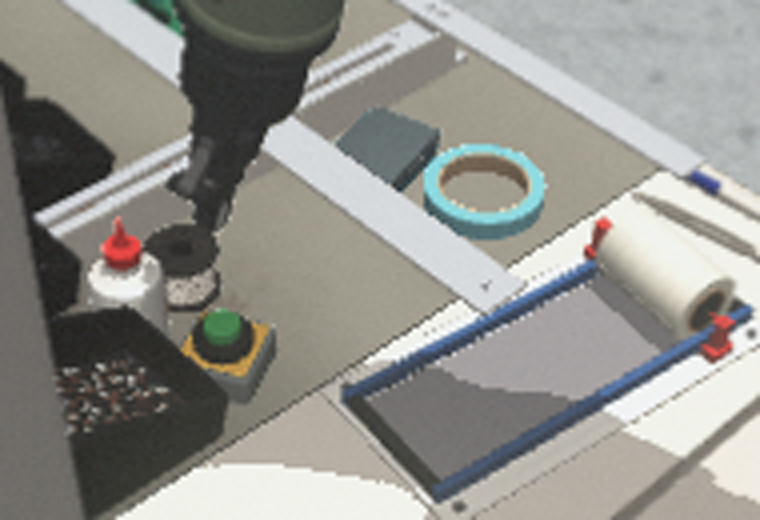

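View pics/wrist7.png

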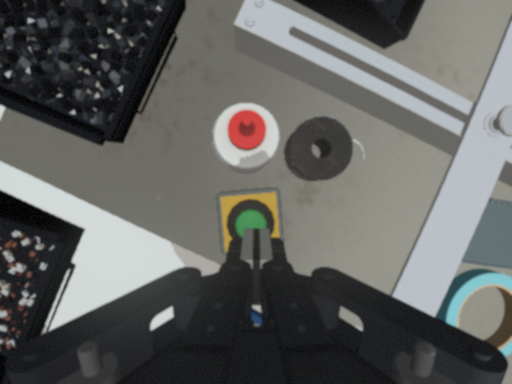

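View pics/top7.png

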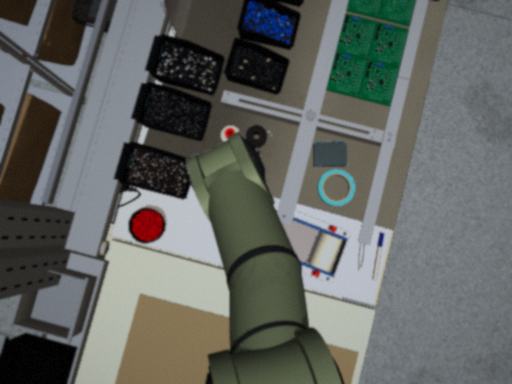

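servo_tool(motion=[[0, -0.08, -1.5, 0, 0, 0, -1], [0, -0.08, -3.5, 0, 0, 0, -1], [0, -0.08, -5.5, 0, 0, 0, -1], [0, -0.08, -7, 0, 0, 0, -1], [0, -0.08, -7.8, 0, 0, 0, -1], [0, -0.08, -8, 0, 0, 0, -1], [0, -0.08, -8, 0, 0, 0, -1]])

```text
clock: 21.28
eef_pos: [0.6891, 0.0456, 0.0347]
ee_rot: [0.011, 0.989, 0.084, 0.124]
wrist_force: [-1.0, -0.3, -0.6]
width: -0.0001
```

```bash
python3 btn.py .053; python3 - <<'E'
from h import *
for n in ('scene','wrist'):
    p,d=read_camera(n);cv2.imwrite(f'pics/{n}8.png',p)
p=cv2.imread('pics/scene8.png');cv2.imwrite('pics/scene8z.png',cv2.resize(p[140:240,160:290],None,fx=6,fy=6,interpolation=cv2.INTER_CUBIC))
E
```

```text
21.275 tcp [0.6895 0.0479 0.0242] delta [ 0.04  0.23 -1.06] rot [-0.    -0.001  0.001] F [-1.   -0.35 -0.61] j [-0.03  0.72 -0.21  1.78  0.43  0.44 -1.95]
```

View pics/scene8z.png

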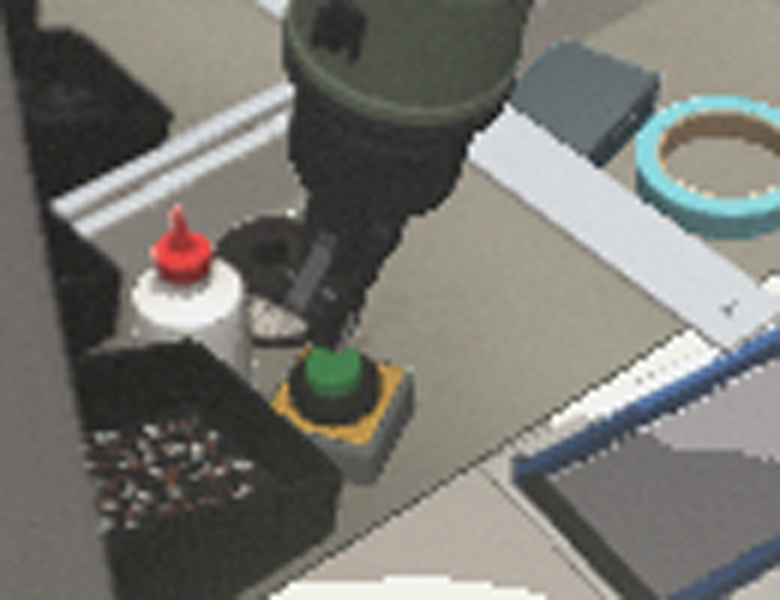

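View pics/wrist8.png

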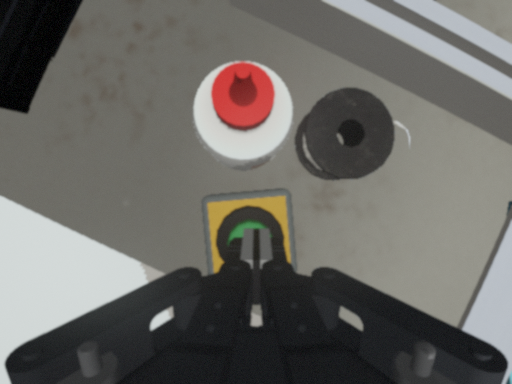

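servo_tool(motion=[[0.04, 0.23, -0.4, 0, 0, 0, -1], [0.04, 0.23, -0.9, 0, 0, 0, -1], [0.04, 0.23, -1.2, 0, 0, 0, -1], [0.04, 0.23, -1.5, 0, 0, 0, -1], [0.04, 0.23, -1.65, 0, 0, 0, -1], [0.04, 0.23, -1.65, 0, 0, 0, -1]])

```text
clock: 22.12
eef_pos: [0.6896, 0.048, 0.0185]
ee_rot: [0.01, 0.989, 0.084, 0.124]
wrist_force: [-1.7, 0.9, 4.4]
width: 0.0001
```

servo_tool(motion=[[0, 0, -0.1, 0, 0, 0, -1], [0, 0, -0.2, 0, 0, 0, -1], [0, 0, -0.2, 0, 0, 0, -1]])

```text
clock: 22.5
eef_pos: [0.6898, 0.048, 0.0172]
ee_rot: [0.011, 0.989, 0.084, 0.124]
wrist_force: [-7.9, -0.5, 16.0]
width: -0.0001
```

```bash
python3 - <<'E'
from h import *
p,d=read_camera('scene');cv2.imwrite('pics/scene9z.png',cv2.resize(p[140:240,160:290],None,fx=6,fy=6,interpolation=cv2.INTER_CUBIC))
E
```

```text
(no output)
```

View pics/scene9z.png

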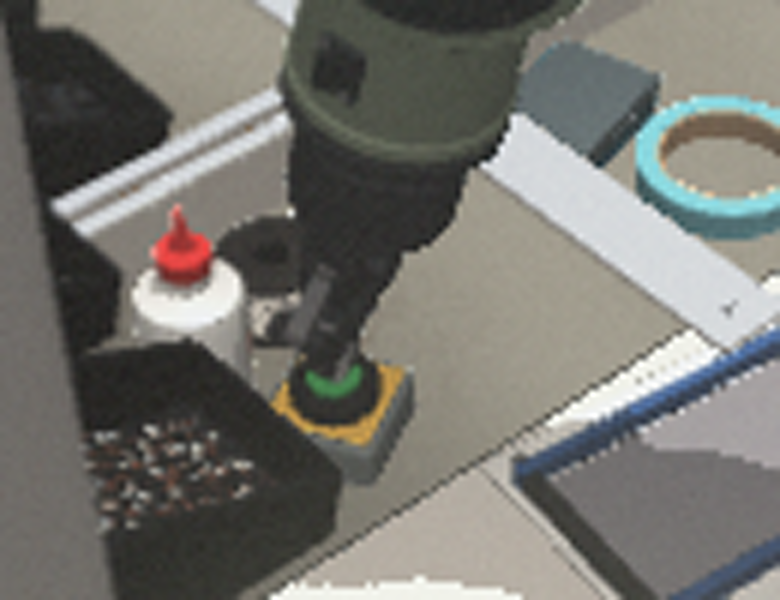

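servo_tool(motion=[[0, 0, 0.5, 0, 0, 0, -1], [0, 0, 2, 0, 0, 0, -1], [0, 0, 5, 0, 0, 0, -1], [0, 0, 9, 0, 0, 0, -1], [-2, 0, 13, 0, 0, 0, -1], [-5, 0, 15, 0, 0, 0, -1], [-9, 0, 15, 0, 0, 0, -1], [-10, 0, 15, 0, 0, 0, -1], [-10, 0, 15, 0, 0, 0, -1]])

```text
clock: 23.68
eef_pos: [0.59, 0.0479, 0.1679]
ee_rot: [0.011, 0.989, 0.084, 0.125]
wrist_force: [-0.1, -0.6, 0.6]
width: 0.0001
```

```bash
python3 roll.py s10 top; python3 - <<'E'
from h import *
c=calibration('scene');p,d=read_camera('scene');cv2.imwrite('pics/scene10z.png',cv2.resize(p[120:250,160:350],None,fx=4,fy=4,interpolation=cv2.INTER_CUBIC))
h=cv2.cvtColor(p,cv2.COLOR_BGR2HSV);m=(h[:,:,0]>45)&(h[:,:,0]<75)&(h[:,:,1]>120);ys,xs=np.nonzero(m);k=(ys>190)&(ys<215)&(xs>200)&(xs<235)
print('green z max',np.percentile(atd(c,np.c_[xs[k],ys[k]],d)[:,2],[50,80,95]))
a=np.load('pics/scene0d.npy');print(observe()['wrist_force'])
E
```

```text
tcp [[-0.1687  0.0527  0.1679]] F [-0.08 -0.57  0.58] 23.675
top (-0.042, -0.022) 166 [ 0.102  -0.0006] 0.0
top (-0.02, 0.0) 165 [ 0.1028 -0.0002] 0.0
top (0.005, 0.03) 213 [ 0.1028 -0.0005] 0.0
green z max [0.05348236 0.05437489 0.056009  ]
[-0.77365866 -0.31402623  0.47221184]
```

View pics/scene10z.png

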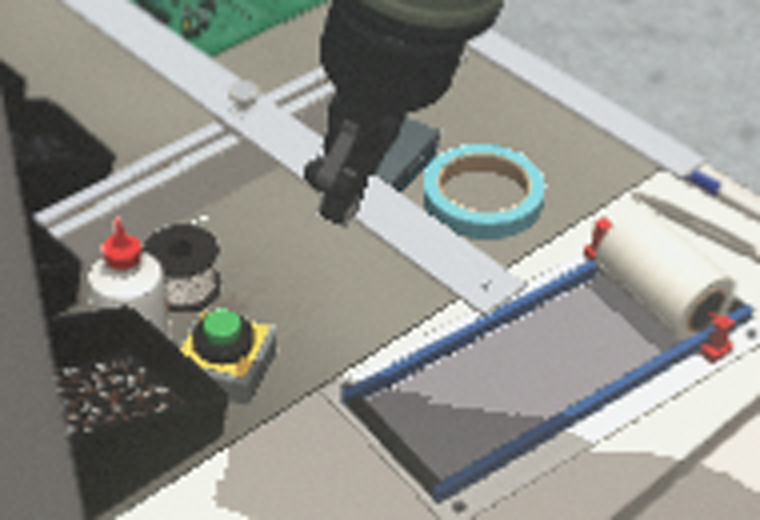

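The picture during the press showed the button sunk into its collar. It is now back out at a height of about 54 mm. The roll sits at the pointers, the bystanders stand where they did, and the hand is clear.

```bash
python3 -c "
from bench import *
print(finish_job())"
```

```text
the job is handed in; nothing more can be done
None
```

I rolled the label roll about 137 mm to the pointers in five fingertip strokes, let it come to rest, then pressed the green button right down and took the hand away. The job is handed in at about 24 s; no verdict was given.

**Roll position:** In the top camera the roll lies at 102–103 mm along the lane, the stripe at 102 mm and the pointers at 103.5 mm. That puts it within about 1–2 mm of the line, and it did not move during the press. It turned as it went: its centre moved half as far as the fingertips, and the seam on its surface rotated out of view.

**Button:** It bottomed out at about 16 N and looked sunk into its collar in the picture. Afterwards its top was back at about 54 mm.

**Bystanders:** Those visible in the last scene view looked unmoved and upright. The red cup was outside that view, so I did not check it at the end.

**What disagreed:**
- **Fingertip height:** The shut fingertips sit about 32 mm higher on the tool than the reported TCP. My first pass over the roll therefore never touched it. I found the real contact height by lowering in small steps while watching the force and the wrist camera.
- **Contact force:** While finding that height I briefly pressed on the roll's top with up to about 18 N, more than a light touch. The roll shifted about 0.5 mm. The readings after each later stroke were between 1 and 10 N.
- **Pointer position:** The wrist camera put the pointers 3–8 mm nearer the start than the top camera did, seeing mostly their near faces. By that reading the roll is still within the 12 mm limit.

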